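Hook the hot basket out of the ultrasonic bath

TASK

The wire basket of phone boards in the drained ultrasonic bath is still hot: fetch the lifting hook from the tool rack, pass its foot through the eye on top of the basket's handle and lift the basket out with it, never touching the basket with the gripper or arm. Keep the boards in the basket, leave the screwdriver, lid, phone box and spray can where they are, and finish while still holding the hook, with the basket hanging from it level and still over the tank, its underside at least 1 cm clear above the rim.

Things in the scene. Friction and masses are not known exactly. Their poses are not given: they have to be found in the camera images.
- hook: Lifting hook, 70 g, upright in a rack slot, comes out straight up. Black handle 18 x 18 mm, 4 to 50 mm above the origin, on a 24 x 24 x 4 mm collar resting on the deck; 6 mm steel rod straight down on the axis, bent 60 mm below into an open foot (see its points), rising to the tip. Origin: on the axis, under the collar. z up; x the way the foot points (out of the open slot, within 0.15 rad).
- hook_grip (a point): Middle of the hook's handle, 28 mm above the collar's underside: the place to grip.
- hook_saddle (a point): Lowest point of the hook's foot on the rod's centreline, 11 mm ahead of the handle's axis and 64 mm below the hook's origin: where the basket's eye should hang.
- hook_tip (a point): End of the hook's foot, 36 mm ahead of the handle's axis, 56.5 mm below the hook's origin.
- rack: Fixed grey sheet-steel tool rack: deck 70 (x) x 160 (y) mm, 3 mm thick, its top 110 mm above the bench, on a side sheet at each y end with 20 mm feet outside. Two 11 mm slots at y = +40 and -40 mm run from x = -6 mm to the open edge at x = +35 mm: hook in one, screwdriver in the other. Origin: under its centre on the bench.
- cleaner: Fixed benchtop ultrasonic cleaner, white housing 150 (x) x 200 (y) mm, with a steel rim 120 mm above the bench around an open, empty tank 115 x 165 mm, whose floor is 62 mm above the bench. Control panel on its +x side. Origin: under its centre on the bench.
- basket: Hot steel wire basket, 80 (x) x 125 (y) x 38 mm high, about 0.2 kg, loose on the tank floor, two boards in it. A stiff 4 mm wire handle rises from the middle of its two short sides, in the basket's y-z plane, to a ring eye. Origin: centre of its underside; z up.
- basket_eye (a point): Centre of the ring eye at the top of the basket's handle, 88 mm above the basket's underside. Opening 22 mm across, wire 4 mm; the opening faces along the basket's x axis, so the hook's foot passes along x, from either side.
- board1: Loose phone circuit board 56 x 24 x 4 mm (6 mm over its chips), lying in the basket. Origin: centre of its underside.
- board2: Loose phone circuit board 46 x 36 x 4 mm (6 mm over its chips), lying in the basket. Origin: centre of its underside.
- driver: Bystander: screwdriver, round handle 18 mm across and 52 mm tall over the deck, standing in the rack's other slot, 80 mm beside the hook. Origin: underside of its handle.
- lid: Bystander: the bath's steel lid, 154 x 206 mm, 39 mm high over its black handle, lying on the bench. Origin: under its centre.
- phonebox: Bystander: clear parts box 75 x 155 x 22 mm with a phone on it, 30 mm high in all. Origin: under its centre.
- can: Bystander: upright yellow spray can, 52 mm across, 180 mm high with a white cap. Origin: centre of its base.
Not all that is in view belongs to the job. What is shaped like the basket but green is not meant. Of the things like the hook, leave any that is green; of the rest the smaller one is meant.

How it is judged:
By the outcome, as a careful person would: the job done as asked, in the order asked, and still so for the second after the job is handed in, while the arm keeps its last pose, push and grip.
It also fails if it takes over 58 s, if anything falls off the work surface, if the arm or the gripper's body presses on something with over 40 N, if the wrist force passes 120 N, or if a joint passes its speed limit or range.

ROBOT

A 6-joint arm with a two-finger parallel gripper is mounted at the origin on the work surface. World frame = base frame: x ahead of the robot, y to its left, z up, the work surface at z = 0. Lengths are in mm, angles in rad, forces in N, time in s.
With the tool pointing down it reaches from about 350 to 925 mm from the base axis. Payload 6.4 kg.
Tool frame: the origin (TCP) lies on the centre line of the jaws, within the pads' length; the fingertips stand 19 mm ahead of it and the grasp point (between the pads) is the TCP; z points along the fingers, y is the line along which they close (so a half turn about z gives the same grasp; the last joint's range is limited). The gripper opens to 85 mm and grips with 20 to 120 N. Pads are 22 mm wide; open, the fingers measure 114 mm over their backs; the gripper's body (76 mm by 85 mm) begins 54 mm behind the grasp point. The pads swing forward as they close: fully open they stand 13 mm farther back than shut.
Start: joints at [0.929, 0.245, 1.558, -0, 1.339, -0.174], TCP at [293.1, 580.178, 250.29] pointing down, gripper open.
Joint ranges: [-3.13, 3.13], [-1.02, 2.26], [0.13, 2.54], [-0.95, 4.09], [0.21, 2.88], [-2.74, 2.74]. Speed limits (rad/s): [2.57, 2.57, 3.14, 3.14, 3.14, 3.14].

INTERFACE

Orientations are given as a unit quaternion [w, x, y, z].
In Python, from workcell import env gives the robot as it stands.
- The arm moves only by the shell command python3 -m inch 'ROWS' [FORCE]. ROWS is JSON, a list of rows, each a list of 7 numbers: the turn, a rotation vector about the tool's x, y, z in rad, then the shift along the tool's x, y, z in mm, then the closure, from 0 (fully open) to 1 (shut). A call has 1 to 8 rows; each row is the pose to reach, as a shift and turn from the pose commanded when the call began, along the tool's axes at that moment; what a row does not reach only later rows make up. A row lasts 1/10 s, in which the tool goes at most 50 mm and 8.59 degrees, less where a joint would pass 70% of its speed; a pose out of reach is approached as far as the arm can. A call with a gripper value outside its range is refused whole. The fingers move at their own pace and stop on an object; FORCE is the grip in N (left out, the last holds). Time passes only in rows, so rows that repeat a pose let the fingers close. It gives the time, the measured TCP pose, the force, the opening and the grip force at its end, in the units of the state.
- env.get_state(): the state, without advancing time (a new reading comes with each control period).
- env.get_image(name): name is "side" or "top"; returns (picture, depth): 420x560x3 uint8, red, green, blue; 420x560 float32, mm along the optical axis (not along the pixel's ray), 0 where there is no reading.
- env.camera_info(name): a dict with "fx", "fy", "cx", "cy" (pixels), "dist_coeffs" ([k1, k2, p1, p2, k3] as OpenCV has them; the pictures are not rectified), "view" (4x4, takes a point from world to camera coordinates). Camera axes: x right, y down, z forward; pixel columns grow to the right and rows downward; lengths in mm; the calibration is good to about 2 mm. A picture is of the moment at which its call begins. camera_info takes no time and is no camera call.
- env.job_done(): hands the job in; it is judged then, once.
Trained networks look in the newest picture that a camera, given by its name, has taken for a name from the list of things; names that differ only in an ending like _2 or _b are one class to them, and where a whole thing is asked for, a point or a joint stands for the part that bears it (a point fixed in the world has none). Each returns a list of dicts, best first, with "score" (0 to 1); they miss things now and then, are a little off and sometimes report something else, mostly with a low value. They report only what shows in the picture. A call takes as long as a camera call. They do not tell look-alikes from the thing itself.
- env.search_frame(camera, name): "position" ([x, y, z] in mm, in world coordinates, good to about 4 mm: the middle of the surface that is visible of it).
- env.silhouettes(camera, name): "mask" (420x560 bool, what is visible of it).
The state is a dict: "time_s": time; "qpos": joint angles; "dq": joint speeds; "joint_efforts": joint torques, N m; "tcp_pos": TCP position; "tool_rot": TCP orientation; "force": force on the tool from outside, world axes, zero at the start; "moment": the same for the moment, N m; "opening": finger opening in mm; "gripper_force": force on a finger pad.
Only numpy, scipy, OpenCV 4.12 (cv2) and the standard library are available. Lean on these libraries where they do the work, as an engineer would, in place of code of your own. Each camera call takes 0.05 s, during which the arm holds its last target. There are 200 camera calls.

## Working session

There is one attempt and no reset: what is moved stays moved. The work goes in short steps, Python scripts to look and compute and a shell command to move; the robot and the scene stay as the last step left them, time stands still between calls to the robot, and variables do not carry over. Pictures are saved under pics/ and viewed, at most 10 in all, crops included, and the job is handed in when it is done.

```bash
mkdir -p pics; ls
cat > h.py <<'E'
import numpy as np, cv2, json
from workcell import env
def cloud(n):
    p,d=env.get_image(n); return p,d,w(n,d)
def w(n,d):
    c=env.camera_info(n); K=np.array([[c['fx'],0,c['cx']],[0,c['fy'],c['cy']],[0,0,1.]])
    h,wd=d.shape; u,v=np.meshgrid(np.arange(wd),np.arange(h))
    q=cv2.undistortPoints(np.stack([u,v],-1).reshape(-1,1,2).astype(np.float64),K,np.array(c['dist_coeffs'],float)).reshape(h,wd,2)
    P=np.dstack([q[...,0]*d,q[...,1]*d,d]); V=np.array(c['view']); 
    W=(P-V[:3,3])@V[:3,:3]; W[d<=0]=np.nan; return W
def save(p,f): cv2.imwrite('pics/'+f,cv2.cvtColor(p,cv2.COLOR_RGB2BGR))
E
python3 - <<'E'
from h import *
for n in('side','top'):
    p,_=env.get_image(n); save(p,n+'0.png')
    print(n,np.round(np.array(env.camera_info(n)['view']),3).tolist())
    for t in('hook','basket','basket_eye','hook_grip','driver','rack','cleaner','can','lid','phonebox'):
        print(t,[(np.round(r['position']).tolist(),round(r['score'],2)) for r in env.search_frame(n,t)])
s=env.get_state();print(s['time_s'],s['tcp_pos'],s['tool_rot'])
E
```

```text
pics
side [[0.924, -0.381, -0.021, -483.617], [-0.254, -0.574, -0.779, 213.604], [0.285, 0.725, -0.627, 984.633], [0.0, 0.0, 0.0, 1.0]]
hook [([353.0, -179.0, 29.0], 0.88), ([377.0, -7.0, 21.0], 0.7), ([529.0, 213.0, 94.0], 0.7), ([508.0, -150.0, 137.0], 0.57)]
basket [([448.0, 454.0, 26.0], 0.92), ([533.0, 212.0, 93.0], 0.72)]
basket_eye [([446.0, 452.0, 27.0], 0.87), ([528.0, 210.0, 94.0], 0.8), ([319.0, 238.0, 16.0], 0.67)]
hook_grip [([380.0, -4.0, 16.0], 0.65), ([506.0, -154.0, 138.0], 0.6), ([356.0, -177.0, 24.0], 0.6)]
driver [([527.0, -228.0, 144.0], 0.69)]
rack [([756.0, -142.0, 14.0], 0.69), ([510.0, -236.0, 102.0], 0.61)]
cleaner [([524.0, 131.0, 88.0], 0.91)]
can [([330.0, -455.0, 132.0], 0.86)]
lid [([750.0, -144.0, 14.0], 0.75), ([749.0, 144.0, 30.0], 0.22)]
phonebox [([748.0, 142.0, 32.0], 0.56), ([508.0, -154.0, 136.0], 0.25)]
top [[0.013, -1.0, 0.008, 4.567], [-0.996, -0.013, -0.088, 544.307], [0.089, -0.007, -0.996, 1312.842], [0.0, 0.0, 0.0, 1.0]]
hook [([356.0, -160.0, 26.0], 0.96), ([510.0, -140.0, 153.0], 0.51), ([382.0, 1.0, 20.0], 0.45)]
basket [([524.0, 204.0, 75.0], 0.93), ([466.0, 450.0, 13.0], 0.81), ([315.0, 242.0, 6.0], 0.64)]
basket_eye [([526.0, 201.0, 76.0], 0.9), ([465.0, 452.0, 20.0], 0.85), ([314.0, 243.0, 3.0], 0.79), ([517.0, 229.0, 69.0], 0.72), ([536.0, 198.0, 119.0], 0.65)]
hook_grip [([381.0, 2.0, 20.0], 0.74), ([352.0, -164.0, 27.0], 0.71), ([504.0, -139.0, 152.0], 0.5)]
driver [([525.0, -219.0, 163.0], 0.62)]
rack [([512.0, -173.0, 108.0], 0.92), ([756.0, -128.0, 15.0], 0.57)]
cleaner [([538.0, 198.0, 118.0], 0.77), ([341.0, -421.0, 141.0], 0.39)]
can []
lid [([756.0, -130.0, 15.0], 0.56)]
phonebox [([755.0, 164.0, 32.0], 0.68)]
1.1 [293.08344942 580.16905774 250.26278287] [-2.40898068e-05  2.31775068e-01  9.72769406e-01 -2.32805172e-05]
```

View pics/side0.png

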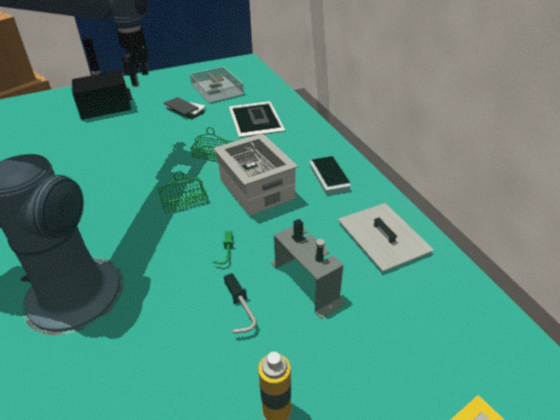

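View pics/top0.png

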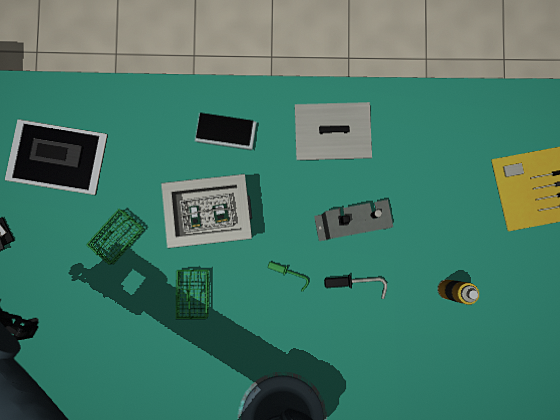

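Candidates for the hook: the black one upright in the rack (side 298,230; top 345,217), the larger black one lying on the bench (top 355,283) and the green one (top 288,270). The description fits the rack one: it is black, smaller and upright in a slot. For the basket, the one in the tank (top 210,212) is steel, and the two at (118,235) and (195,292) are green. I'll confirm with one enlarged crop and measure.

Run:
```python
from h import *
p,d,W=cloud('top'); ps,ds,Ws=cloud('side')
a=cv2.resize(p[170:255,155:275],(600,425),interpolation=cv2.INTER_CUBIC)[:, :]
b=cv2.resize(p[190:300,310:400],(390,477),interpolation=cv2.INTER_CUBIC)[:290]
c=cv2.resize(ps[130:210,210:300],(400,300)); e=cv2.resize(ps[210:340,225:350],(400,300))
top=np.zeros((300,800,3),np.uint8); top[:,:400]=cv2.resize(a,(400,300)); top[:,400:]=cv2.resize(p[190:300,300:400],(400,300))
save(np.vstack([top,np.hstack([c,e])]),'crop.png')
def rep(n,m,W): q=W[m]; q=q[~np.isnan(q).any(1)]; print(n,len(q),np.round(np.median(q,0),1),np.round(q.min(0)),np.round(q.max(0))); return q
for n,WW in(('top',W),('side',Ws)):
    x,y,z=np.moveaxis(WW,2,0)
    reg=(abs(x-508)<60)&(abs(y+180)<110)
    dk=rep(n+' deck',reg&(z>104)&(z<114),WW)
    if len(dk): print(cv2.minAreaRect(dk[:,:2].astype(np.float32)))
    rep(n+' hookhandle',(abs(x-508)<25)&(abs(y+145)<25)&(z>120),WW)
    t=rep(n+' hooktop',(abs(x-508)<25)&(abs(y+145)<25)&(z>154),WW)
    t=rep(n+' drvtop',(abs(x-520)<25)&(abs(y+222)<25)&(z>155),WW)
    r=rep(n+' rim',(abs(x-530)<130)&(abs(y-200)<140)&(z>115)&(z<126),WW)
    print(cv2.minAreaRect(r[:,:2].astype(np.float32)))
    r=rep(n+' eye',(abs(x-530)<35)&(abs(y-200)<40)&(z>126),WW); 
    r=rep(n+' inside',(abs(x-530)<50)&(abs(y-200)<75)&(z<114)&(z>90),WW);print(cv2.minAreaRect(r[:,:2].astype(np.float32)))
    for t in('lid','phonebox','can'):pass
```

```text
top deck 1492 [ 511.  -183.7  108.9] [ 466. -267.  104.] [563. -99. 114.]
((514.318359375, -183.8235321044922), (69.96623229980469, 160.23019409179688), 11.275250434875488)
top hookhandle 70 [ 510.3 -142.3  158.1] [ 501. -153.  121.] [ 518. -135.  165.]
top hooktop 53 [ 510.5 -144.7  158.8] [ 501. -153.  155.] [ 518. -135.  165.]
top drvtop 46 [ 525.6 -221.1  161.3] [ 516. -230.  155.] [ 533. -212.  167.]
top rim 2422 [527.2 197.  119.3] [439.  84. 115.] [620. 307. 126.]
((529.406982421875, 196.23959350585938), (162.2053680419922, 208.0765838623047), 7.0359787940979)
top eye 63 [525.  197.2 136.4] [520. 161. 127.] [533. 239. 167.]
top inside 280 [528.2 207.5  99. ] [481. 133.  90.] [580. 275. 114.]
((531.687744140625, 204.61228942871094), (98.40033721923828, 141.6461944580078), 1.2348920106887817)
side deck 1447 [ 508.7 -196.8  109. ] [ 465. -271.  104.] [ 562. -103.  114.]
((515.1743774414062, -185.02047729492188), (72.41120910644531, 161.91542053222656), 11.30616569519043)
side hookhandle 170 [ 508.8 -152.7  145.2] [ 501. -157.  120.] [ 521. -139.  161.]
side hooktop 57 [ 510.7 -148.2  158.4] [ 502. -156.  154.] [ 521. -139.  161.]
side drvtop 57 [ 525.4 -224.3  160.5] [ 518. -231.  156.] [ 534. -213.  163.]
side rim 1218 [525.  178.3 119.1] [438.  82. 115.] [624. 309. 126.]
((530.2184448242188, 195.38894653320312), (164.01280212402344, 214.4242706298828), 7.361927032470703)
side eye 52 [527.6 190.5 138.3] [520. 162. 127.] [535. 231. 163.]
side inside 202 [512.5 255.   98.6] [480. 136.  91.] [580. 275. 114.]
((528.1739501953125, 205.4576416015625), (138.2911834716797, 99.62199401855469), 88.16191864013672)
```

View pics/crop.png

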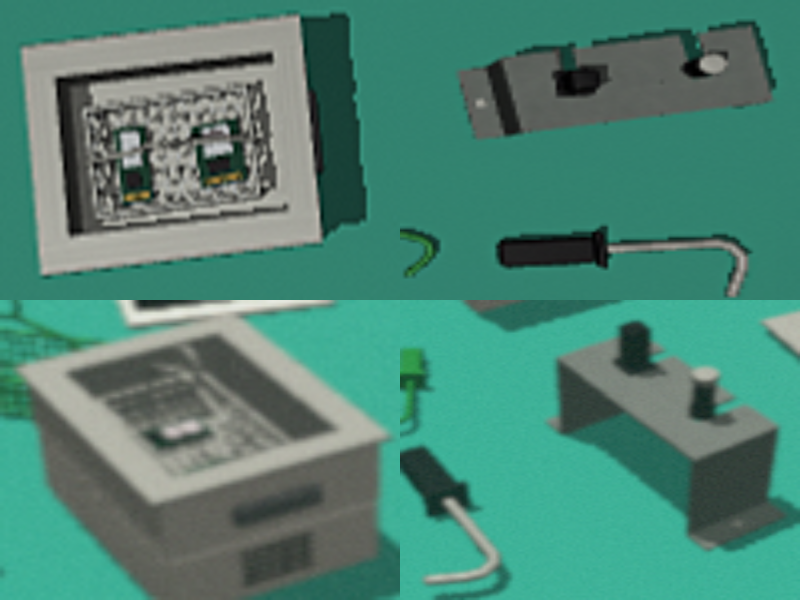

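The crop confirms it. The black upright hook sits in the rack slot that opens toward +x, the lying hook is clearly larger, and the steel basket with the boards is in the tank. Next I'll fit the eye and the basket yaw and work out the first move.

```bash
cat >> h.py <<'E'
from scipy.spatial.transform import Rotation as R
def delta(pos,yawy):
    "tool shift/turn to have TCP at pos, pointing down, tool y at world angle yawy"
    s=env.get_state(); q=s['tool_rot']; A=R.from_quat([q[1],q[2],q[3],q[0]])
    y=np.array([np.cos(yawy),np.sin(yawy),0]); z=np.array([0,0,-1.]); B=R.from_matrix(np.c_[np.cross(y,z),y,z])
    print('t',round(s['time_s'],2),'tcp',np.round(s['tcp_pos'],1),'turn',np.round((A.inv()*B).as_rotvec(),3),'shift',np.round(A.inv().apply(np.array(pos)-s['tcp_pos']),1), 'F',np.round(s['force'],1),'op',round(s['opening'],1))
def eye(dx=0,show=True):
    for n in('top','side'):
        p,d,W=cloud(n); x,y,z=np.moveaxis(W,2,0)
        m=(abs(x-528)<14)&(abs(y-198)<25)&(z>134)&(z<172); q=W[m]
        c=q[:,:2].mean(0); u=np.linalg.svd(q[:,:2]-c)[2][0]
        print(n,len(q),'mean',np.round(q.mean(0),1),'min',np.round(q.min(0),1),'max',np.round(q.max(0),1),'dir',np.round(np.degrees(np.arctan(u[1]/u[0])),1))
        h=(abs(x-528)<30)&(abs(y-198)<60)&(z>108)&(z<172); q=W[h]; c=q[:,:2].mean(0); u=np.linalg.svd(q[:,:2]-c)[2][0]
        print('  handle',len(q),np.round(np.c_[q.min(0),q.max(0)],0).tolist(),np.round(np.degrees(np.arctan(u[1]/u[0])),1))
        if n=='side': print(np.round(W[m][:60]).tolist())
E
python3 - <<'E'
from h import *
eye()
delta([510.4,-145.3,240],0.197)
E
```

```text
top 41 mean [525.7 196.2 150.6] min [521.6 176.7 135.6] max [529.8 220.  169.8] dir -80.9
  handle 91 [[515.0, 535.0], [138.0, 256.0], [108.0, 170.0]] -81.2
side 41 mean [527.3 195.4 146.5] min [523.1 173.1 134.2] max [531.8 218.7 163.5] dir -81.9
  handle 70 [[517.0, 537.0], [139.0, 256.0], [109.0, 164.0]] -80.8
[[527.0, 212.0, 158.0], [527.0, 203.0, 163.0], [525.0, 206.0, 159.0], [526.0, 200.0, 162.0], [527.0, 196.0, 164.0], [526.0, 210.0, 153.0], [527.0, 196.0, 161.0], [529.0, 193.0, 162.0], [525.0, 207.0, 152.0], [527.0, 189.0, 161.0], [530.0, 189.0, 160.0], [525.0, 210.0, 146.0], [527.0, 189.0, 157.0], [531.0, 190.0, 156.0], [525.0, 211.0, 143.0], [526.0, 205.0, 146.0], [529.0, 185.0, 157.0], [525.0, 219.0, 135.0], [524.0, 208.0, 141.0], [527.0, 207.0, 141.0], [529.0, 188.0, 151.0], [523.0, 215.0, 135.0], [525.0, 210.0, 137.0], [526.0, 206.0, 139.0], [528.0, 184.0, 151.0], [531.0, 185.0, 149.0], [524.0, 199.0, 140.0], [528.0, 203.0, 137.0], [528.0, 184.0, 148.0], [526.0, 196.0, 138.0], [527.0, 190.0, 141.0], [528.0, 185.0, 143.0], [527.0, 193.0, 136.0], [530.0, 191.0, 137.0], [528.0, 186.0, 137.0], [531.0, 185.0, 136.0], [529.0, 181.0, 136.0], [532.0, 181.0, 135.0], [528.0, 178.0, 135.0], [530.0, 175.0, 136.0], [529.0, 173.0, 134.0]]
t 1.3 tcp [293.1 580.2 250.3] turn [0.    0.    0.906] shift [-521.1 -549.5   10.3] F [ 0.9 -0.2 -0.4] op 85.1
```

```bash
python3 -m inch '[[0,0,0.13,-33,-34,0,0],[0,0,0.26,-66,-69,0,0],[0,0,0.38,-99,-104,0,0],[0,0,0.5,-132,-139,0,0],[0,0,0.62,-165,-174,0,0],[0,0,0.74,-198,-209,0,0],[0,0,0.86,-231,-244,0,0],[0,0,0.906,-264,-279,0,0]]'
python3 -c "
from h import *
delta([510.4,-145.3,240],0.197)"
```

```text
time_s: 2.1
tcp_pos: [403.1, 210.4, 250.6]
tool_rot: [0.0, 0.635, 0.772, 0.0]
force: [1.9, -0.0, -0.4]
opening: 85.2
gripper_force: 0.0
t 2.1 tcp [403.1 210.4 250.6] turn [ 0.001  0.    -0.003] shift [-369.7   36.6   10.7] F [ 1.9 -0.  -0.4] op 85.2
```

```bash
python3 -m inch '[[0,0,0,-48,5,1,0],[0,0,0,-96,10,2,0],[0,0,0,-144,15,3,0],[0,0,0,-192,20,4,0],[0,0,0,-240,25,6,0],[0,0,0,-288,30,8,0],[0,0,0,-336,34,10,0],[0,0,0,-370,37,10,0]]'
python3 -m inch '[[0,0,0,0,0,0,0],[0,0,0,0,0,0,0],[0,0,0,0,0,0,0]]'
python3 - <<'E'
from h import *
p,d,W=cloud('top'); ps,ds,Ws=cloud('side')
delta([510.4,-145.3,139],0.197)
for n,WW in(('top',W),('side',Ws)):
    x,y,z=np.moveaxis(WW,2,0); m=(abs(x-510)<22)&(abs(y+146)<22)&(z>125)&(z<168); q=WW[m]; print(n,len(q),q.min(0) if len(q) else '',q.max(0) if len(q) else '')
save(np.hstack([cv2.resize(p[150:290,280:420],(400,400)),cv2.resize(ps[150:290,240:380],(400,400))]),'pre.png')
E
```

```text
time_s: 2.9
tcp_pos: [511.9, -146.4, 240.2]
tool_rot: [0.0, 0.635, 0.773, -0.0]
force: [0.6, 1.6, 0.2]
opening: 85.6
gripper_force: 0.0
time_s: 3.2
tcp_pos: [511.4, -142.4, 240.2]
tool_rot: [-0.0, 0.634, 0.774, 0.0]
force: [-0.3, -0.7, 0.9]
opening: 85.4
gripper_force: 0.0
t 3.3 tcp [ 511.4 -142.2  240.3] turn [ 0.    -0.     0.002] shift [ -2.8  -1.6 101.3] F [ 0.8 -0.5 -0.3] op 85.4
top 6 [ 501.25440667 -138.7980162   130.58752707] [ 509.316603   -135.61717379  151.21191738]
side 155 [ 501.99178526 -157.01000134  125.29141497] [ 520.58158352 -138.76884002  161.96070351]
```

View pics/pre.png

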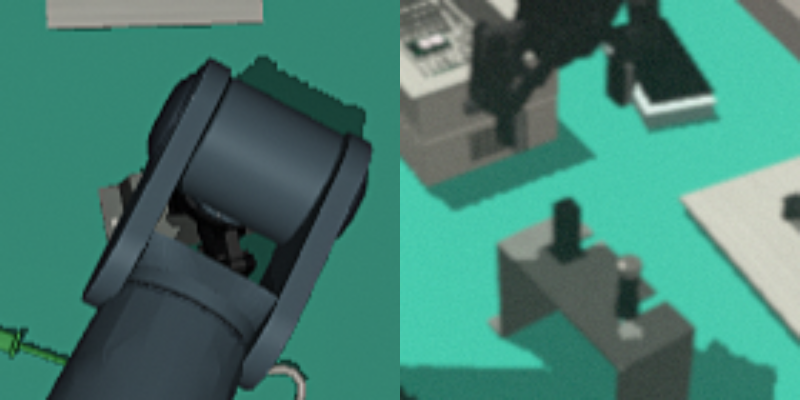

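The picture shows the open jaws above the handle (side crop about 566,228), straddling it along the slot. I'll descend.

```bash
python3 -m inch '[[0,0,0,-3,-1.5,20,0],[0,0,0,-3,-1.5,45,0],[0,0,0,-3,-1.5,65,0],[0,0,0,-3,-1.5,85,0],[0,0,0,-3,-1.5,95,0],[0,0,0,-3,-1.5,101,0],[0,0,0,-3,-1.5,101,0],[0,0,0,-3,-1.5,101,0]]' 60
python3 -m inch '[[0,0,0,0,0,0,0.4],[0,0,0,0,0,0,0.6],[0,0,0,0,0,0,0.7],[0,0,0,0,0,0,0.8],[0,0,0,0,0,0,1],[0,0,0,0,0,0,1],[0,0,0,0,0,0,1],[0,0,0,0,0,0,1]]' 60
```

```text
time_s: 4.1
tcp_pos: [511.3, -146.8, 140.3]
tool_rot: [0.001, 0.634, 0.773, 0.0]
force: [1.1, 0.1, 0.6]
opening: 85.1
gripper_force: 0.0
time_s: 4.9
tcp_pos: [511.0, -146.9, 139.6]
tool_rot: [0.0, 0.634, 0.773, 0.0]
force: [0.3, 0.0, 2.1]
opening: 17.6
gripper_force: 58.7
```

```bash
python3 -m inch '[[0,0,0,0,0,-3,1],[0,0,0,0,0,-8,1],[0,0,0,0,0,-18,1],[0,0,0,0,0,-30,1],[0,0,0,0,0,-45,1],[0,0,0,0,0,-60,1],[0,0,0,0,0,-75,1],[0,0,0,0,0,-90,1]]' 100
python3 -m inch '[[0,0,0,0,0,-15,1],[0,0,0,0,0,-30,1],[0,0,0,0,0,-45,1],[0,0,0,0,0,-50,1],[0,0,0,0,0,-50,1],[0,0,0,0,0,-50,1]]'
python3 - <<'E'
from h import *
p,d,W=cloud('top'); ps,ds,Ws=cloud('side')
print([(np.round(r['position']).tolist(),round(r['score'],2)) for n in('side','top') for r in env.search_frame(n,'hook')])
delta([460,188,252],0.157)
save(np.hstack([cv2.resize(p[150:290,280:420],(400,400)),cv2.resize(ps[120:300,210:390],(400,400))]),'lift.png')
E
```

```text
time_s: 5.7
tcp_pos: [510.9, -146.8, 231.1]
tool_rot: [0.001, 0.634, 0.773, 0.0]
force: [0.5, 0.7, -0.7]
opening: 16.9
gripper_force: 97.5
time_s: 6.3
tcp_pos: [510.5, -146.6, 278.6]
tool_rot: [-0.001, 0.634, 0.773, -0.0]
force: [-0.5, 0.4, -0.6]
opening: 16.8
gripper_force: 97.5
[([510.0, -150.0, 253.0], 0.8), ([378.0, -5.0, 21.0], 0.62), ([349.0, -178.0, 25.0], 0.6), ([385.0, 8.0, 21.0], 0.59)]
t 6.5 tcp [ 510.4 -146.5  278.4] turn [-0.001 -0.001  0.04 ] shift [337.9  16.1  26.7] F [-0.8 -0.  -1.1] op 17.1
```

View pics/lift.png

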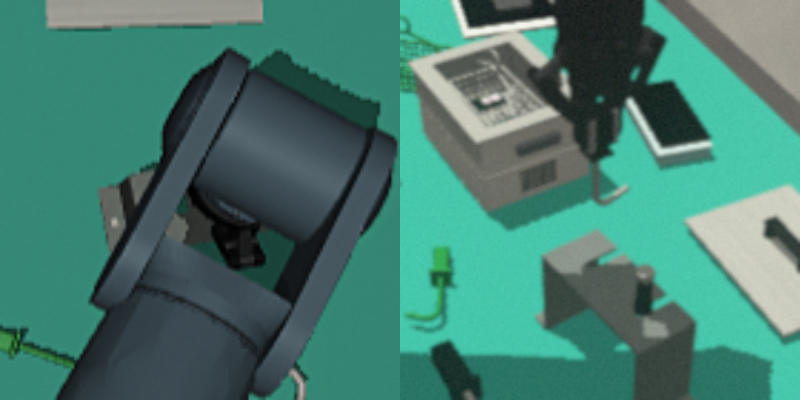

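The side view shows the hook held upright, with its foot (crop 608,195) pointing +x out of the jaws and the rack and screwdriver undisturbed. I'll move to just short of the eye, staying high.

```bash
python3 - <<'E'
from h import *
p,d,W=cloud('side'); s=env.get_state(); x,y,z=np.moveaxis(W-s['tcp_pos'],2,0)
m=(abs(x-15)<45)&(abs(y)<25)&(z<-36)&(z>-110); q=(W-s['tcp_pos'])[m]
print(np.round(q[::3]).astype(int).tolist()); print(q.min(0),q.max(0))
E
python3 -m inch '[[0,0,0,30,1,0,1],[0,0,0,70,3,0,1],[0,0,0,115,5,0,1],[0,0,0,160,7,0,1],[0,0,0,205,9,0,1],[0,0,0.02,250,11,0,1],[0,0,0.03,285,12,0,1],[0,0,0.04,310,13,0,1]]'
python3 -m inch '[[0,0,0,15,0,0,1],[0,0,0,22,0,0,1],[0,0,0,22,0,0,1],[0,0,0,22,0,0,1],[0,0,0,22,0,0,1]]'
python3 - <<'E'
from h import *
delta([468,188,260],0.157)
p,d,W=cloud('side'); s=env.get_state(); x,y,z=np.moveaxis(W-s['tcp_pos'],2,0)
m=(abs(x-15)<45)&(abs(y)<25)&(z<-36)&(z>-110); q=(W-s['tcp_pos'])[m]
print(np.round(q[::3]).astype(int).tolist()); print(q.min(0),q.max(0))
E
```

```text
[[-2, 3, -43], [-2, 1, -44], [-2, 3, -48], [-3, 1, -48], [-3, 0, -50], [-2, 1, -54], [-2, 1, -57], [-2, 2, -60], [-2, 2, -62], [-2, 2, -65], [-2, 3, -69], [-1, 3, -72], [31, 8, -86], [-2, 1, -72], [28, 6, -86], [34, 4, -87], [1, -3, -74], [30, 4, -88], [-1, -2, -76], [22, 2, -87], [29, 3, -90], [2, 0, -81], [21, 1, -88], [-3, 0, -83], [13, 5, -92], [19, 2, -92], [2, -1, -86], [11, 4, -93], [17, 2, -94], [3, -3, -88], [13, 3, -96], [7, 1, -95]]
[ -3.06064142  -3.40465218 -96.73466187] [ 34.54949474   7.66738424 -39.78131777]
time_s: 7.35
tcp_pos: [462.0, 162.0, 279.1]
tool_rot: [-0.0, 0.649, 0.761, -0.0]
force: [0.3, -0.8, -1.2]
opening: 16.9
gripper_force: 97.4
time_s: 7.85
tcp_pos: [459.6, 180.8, 279.2]
tool_rot: [0.0, 0.65, 0.76, -0.0]
force: [0.5, 0.9, -0.9]
opening: 16.9
gripper_force: 97.4
t 7.85 tcp [459.6 180.8 279.2] turn [-0.     0.    -0.001] shift [ 5.8  9.4 19.2] F [ 0.5  0.9 -0.9] op 16.9
[[-1, 1, -37], [-1, 2, -44], [1, -2, -45], [3, 0, -50], [4, 2, -53], [2, -2, -54], [-1, -1, -60], [2, -1, -63], [-1, 0, -69], [0, -3, -71], [0, -2, -75], [34, 3, -85], [0, -1, -78], [28, 1, -86], [-2, 1, -81], [22, 1, -88], [31, 4, -91], [17, 3, -91], [26, 5, -94], [6, 1, -90], [13, 0, -91], [22, 1, -93], [7, -1, -92], [16, 0, -94]]
[ -2.76999012  -5.23855593 -94.26667775] [ 37.98380019   6.59269775 -37.36778653]
```

```bash
python3 -m inch '[[0,0,0,6,5,10,1],[0,0,0,6,9,20,1],[0,0,0,6,9,30,1],[0,0,0,6,9,36,1],[0,0,0,6,9,39,1],[0,0,0,6,9,39,1],[0,0,0,6,9,39,1],[0,0,0,6,9,39,1]]'
python3 - <<'E'
from h import *
delta([516,195.7,240],0.157)
p,d,W=cloud('side'); s=env.get_state(); x,y,z=np.moveaxis(W,2,0)
m=(abs(x-490)<50)&(abs(y-195)<35)&(z<172)&(z>138)
for v,u in np.argwhere(m)[::2]: print((u,v),np.round(W[v,u]).astype(int).tolist(),end=' ')
c=np.argwhere(m).mean(0).astype(int); p2,_=env.get_image('top')
a,b=np.clip(c[0]-30,0,360),np.clip(c[1]-30,0,500); print(a,b)
save(np.hstack([cv2.resize(p[a:a+60,b:b+60],(400,400),interpolation=cv2.INTER_CUBIC),cv2.resize(p2[160:260,160:260],(400,400))]),'ins.png')
E
```

```text
time_s: 8.7
tcp_pos: [467.6, 188.9, 240.9]
tool_rot: [0.0, 0.649, 0.76, 0.0]
force: [0.3, -0.1, -0.4]
opening: 17.1
gripper_force: 97.5
t 8.7 tcp [467.6 188.9 240.9] turn [ 0.001  0.    -0.   ] shift [-0.9 48.9  0.9] F [ 0.3 -0.1 -0.4] op 17.1
(np.int64(250), np.int64(142)) [524, 205, 162] (np.int64(250), np.int64(143)) [524, 204, 160] (np.int64(252), np.int64(143)) [526, 194, 165] (np.int64(252), np.int64(144)) [527, 196, 160] (np.int64(250), np.int64(145)) [525, 209, 150] (np.int64(254), np.int64(145)) [531, 190, 159] (np.int64(253), np.int64(146)) [527, 189, 158] (np.int64(231), np.int64(147)) [465, 188, 171] (np.int64(250), np.int64(147)) [525, 210, 143] (np.int64(254), np.int64(147)) [530, 188, 155] (np.int64(233), np.int64(148)) [470, 187, 167] (np.int64(244), np.int64(148)) [502, 193, 156] (np.int64(250), np.int64(148)) [525, 211, 140] (np.int64(254), np.int64(148)) [528, 184, 154] (np.int64(233), np.int64(149)) [470, 187, 164] (np.int64(242), np.int64(149)) [497, 194, 153] (np.int64(244), np.int64(149)) [502, 191, 154] (np.int64(251), np.int64(149)) [525, 203, 141] (np.int64(255), np.int64(149)) [530, 181, 152] (np.int64(233), np.int64(150)) [469, 186, 161] (np.int64(241), np.int64(150)) [493, 192, 152] (np.int64(243), np.int64(150)) [499, 192, 151] (np.int64(232), np.int64(151)) [468, 192, 155] (np.int64(234), np.int64(151)) [473, 192, 154] (np.int64(239), np.int64(151)) [487, 192, 151] (np.int64(241), np.int64(151)) [492, 189, 150] (np.int64(233), np.int64(152)) [468, 183, 157] (np.int64(235), np.int64(152)) [476, 191, 151] (np.int64(237), np.int64(152)) [481, 191, 149] (np.int64(239), np.int64(152)) [486, 190, 149] (np.int64(254), np.int64(152)) [528, 187, 139] (np.int64(234), np.int64(153)) [472, 189, 149] (np.int64(236), np.int64(153)) [478, 191, 147] (np.int64(238), np.int64(153)) [483, 188, 147] 118 213
```

View pics/ins.png

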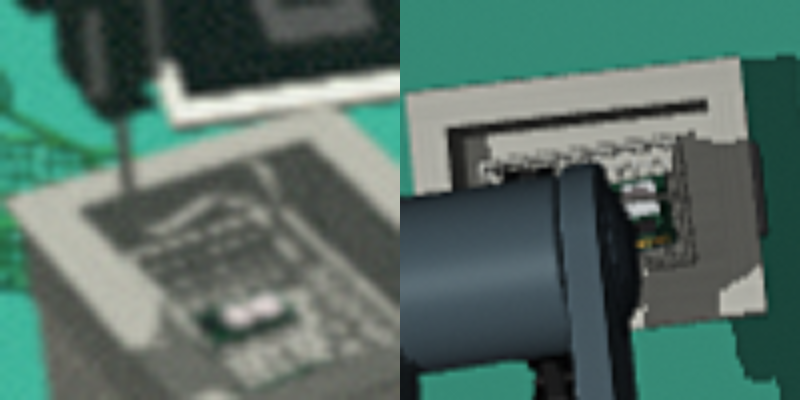

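In the side view the foot (crop 128,185) stands short of the ring (crop 262,175) and is in line with it, the tip heading about 1 mm off centre. I'll insert gently and watch the force.

```bash
python3 -m inch '[[0,0,0,1,4,1,1],[0,0,0,1,9,1,1],[0,0,0,1,14,1,1],[0,0,0,1,19,1,1],[0,0,0,1,24,1,1],[0,0,0,1,28,1,1],[0,0,0,1,30,1,1],[0,0,0,1,30,1,1]]'
python3 - <<'E'
from h import *
delta([516,195.9,240],0.157)
p,d,W=cloud('side'); x,y,z=np.moveaxis(W,2,0)
m=(abs(x-500)<60)&(abs(y-195)<35)&(z<172)&(z>136)
for v,u in np.argwhere(m)[::1]: print((int(u),int(v)),np.round(W[v,u]).astype(int).tolist(),end=' ')
E
```

```text
time_s: 9.6
tcp_pos: [497.0, 194.6, 239.2]
tool_rot: [-0.0, 0.649, 0.76, -0.0]
force: [-0.9, -0.1, -1.2]
opening: 17.1
gripper_force: 97.5
t 9.6 tcp [497.  194.6 239.2] turn [-0.  0. -0.] shift [-1.6 18.9 -0.8] F [-0.9 -0.1 -1.2] op 17.1
(250, 142) [524, 205, 163] (251, 142) [526, 201, 164] (241, 143) [496, 196, 171] (250, 143) [524, 204, 160] (251, 143) [525, 198, 163] (252, 143) [527, 194, 165] (241, 144) [495, 194, 169] (242, 144) [498, 193, 169] (250, 144) [524, 205, 156] (252, 144) [526, 194, 162] (253, 144) [530, 195, 160] (241, 145) [496, 198, 164] (242, 145) [497, 191, 168] (243, 145) [501, 196, 163] (250, 145) [525, 208, 151] (253, 145) [527, 188, 161] (254, 145) [530, 189, 160] (241, 146) [495, 195, 162] (242, 146) [498, 195, 162] (243, 146) [501, 195, 161] (250, 146) [525, 208, 147] (251, 146) [525, 199, 153] (252, 146) [528, 201, 151] (253, 146) [527, 189, 158] (254, 146) [530, 189, 157] (241, 147) [495, 195, 159] (242, 147) [497, 194, 160] (243, 147) [500, 195, 158] (250, 147) [521, 197, 152] (251, 147) [524, 196, 152] (252, 147) [527, 197, 150] (253, 147) [529, 193, 152
[... 354 characters left out ...]
247, 149) [511, 194, 149] (248, 149) [514, 196, 147] (249, 149) [517, 196, 147] (250, 149) [521, 198, 145] (251, 149) [527, 208, 137] (254, 149) [528, 183, 151] (255, 149) [531, 185, 149] (243, 150) [499, 192, 151] (244, 150) [503, 196, 147] (245, 150) [505, 195, 147] (246, 150) [507, 191, 149] (247, 150) [511, 195, 146] (248, 150) [514, 195, 145] (251, 150) [525, 202, 138] (252, 150) [526, 198, 140] (254, 150) [528, 185, 147] (245, 151) [506, 196, 143] (246, 151) [508, 195, 143] (252, 151) [526, 199, 136] (253, 151) [528, 196, 138] (254, 151) [529, 187, 142] (253, 152) [527, 193, 136] (254, 152) [529, 189, 138] (254, 153) [528, 186, 137] (255, 153) [530, 184, 137] (255, 154) [529, 180, 136]
```

The tip is in the ring with no contact force. I'll seat the saddle under the ring's top, then begin lifting slowly.

```bash
python3 -m inch '[[0,0,0,0,4,0,1],[0,0,0,0,9,0,1],[0,0,0,-0.5,14,0,1],[0,0,0,-0.5,18,0,1],[0,0,0,-0.5,19,0,1],[0,0,0,-0.5,19,0,1],[0,0,0,-0.5,19,0,1]]'
python3 -m inch '[[0,0,0,0,0,-2,1],[0,0,0,0,0,-4,1],[0,0,0,0,0,-6,1],[0,0,0,0,0,-8,1],[0,0,0,0,0,-10,1],[0,0,0,0,0,-12,1],[0,0,0,0,0,-14,1],[0,0,0,0,0,-15,1]]'
python3 -m inch '[[0,0,0,0,0,-1,1],[0,0,0,0,0,-2,1],[0,0,0,0,0,-3,1],[0,0,0,0,0,-4,1],[0,0,0,0,0,-5,1],[0,0,0,0,0,-5,1],[0,0,0,0,0,-5,1],[0,0,0,0,0,-5,1]]'
python3 - <<'E'
from h import *
delta([516,195.9,330],0.157)
p,d,W=cloud('side'); p2,_=env.get_image('top'); x,y,z=np.moveaxis(W,2,0)
m=(abs(x-528)<14)&(abs(y-198)<25)&(z>145)&(z<200); q=W[m]; print(len(q),q.min(0),q.max(0))
save(np.hstack([cv2.resize(p[105:215,200:310],(400,400),interpolation=cv2.INTER_CUBIC),cv2.resize(p2[160:260,160:260],(400,400))]),'lift1.png')
E
```

```text
time_s: 10.35
tcp_pos: [515.5, 197.1, 239.2]
tool_rot: [-0.0, 0.649, 0.76, -0.0]
force: [-0.5, 0.3, -0.9]
opening: 16.6
gripper_force: 97.5
time_s: 11.15
tcp_pos: [515.4, 197.0, 254.0]
tool_rot: [-0.0, 0.649, 0.76, -0.0]
force: [-0.4, 0.6, -3.3]
opening: 16.9
gripper_force: 97.6
time_s: 11.95
tcp_pos: [515.6, 197.0, 259.2]
tool_rot: [-0.0, 0.649, 0.76, -0.0]
force: [0.6, 0.7, -3.8]
opening: 16.9
gripper_force: 97.5
t 11.95 tcp [515.6 197.  259.2] turn [-0.  0. -0.] shift [ -1.2   0.2 -70.8] F [ 0.6  0.7 -3.8] op 16.9
59 [514.13707113 183.18504648 145.02209419] [539.87696902 210.04377778 199.44649722]
```

View pics/lift1.png

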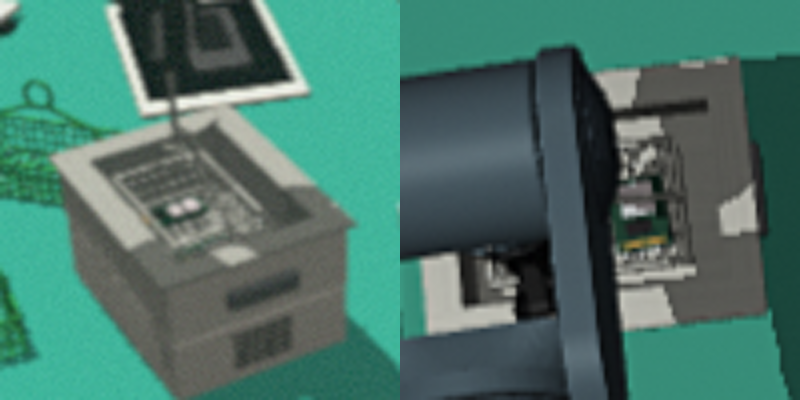

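The wrist now carries about 3 N and the basket has risen about 10 mm (side crop 190,190), so it hangs on the hook. I'll continue up smoothly.

```bash
python3 -m inch '[[0,0,0,0,0,-1,1],[0,0,0,0,0,-3,1],[0,0,0,0,0,-6,1],[0,0,0,0,0,-9,1],[0,0,0,0,0,-12,1],[0,0,0,0,0,-15,1],[0,0,0,0,0,-18,1],[0,0,0,0,0,-21,1]]'
python3 -m inch '[[0,0,0,0,0,-3,1],[0,0,0,0,0,-6,1],[0,0,0,0,0,-9,1],[0,0,0,0,0,-12,1],[0,0,0,0,0,-15,1],[0,0,0,0,0,-18,1],[0,0,0,0,0,-21,1],[0,0,0,0,0,-24,1]]'
python3 -m inch '[[0,0,0,0,0,-3,1],[0,0,0,0,0,-6,1],[0,0,0,0,0,-9,1],[0,0,0,0,0,-12,1],[0,0,0,0,0,-15,1],[0,0,0,0,0,-18,1],[0,0,0,0,0,-21,1],[0,0,0,0,0,-24,1]]'
python3 -m inch '[[0,0,0,0,0,-3,1],[0,0,0,0,0,-6,1],[0,0,0,0,0,-8,1],[0,0,0,0,0,-9,1],[0,0,0,0,0,-10,1],[0,0,0,0,0,-10,1],[0,0,0,0,0,-10,1],[0,0,0,0,0,-10,1]]'
for i in 1 2 3; do python3 -m inch '[[0,0,0,0,0,0,1],[0,0,0,0,0,0,1],[0,0,0,0,0,0,1],[0,0,0,0,0,0,1],[0,0,0,0,0,0,1],[0,0,0,0,0,0,1],[0,0,0,0,0,0,1],[0,0,0,0,0,0,1]]' | tail -0; done
python3 - <<'E'
from h import *
delta([516,195.9,330],0.157)
for i in range(4):
    p,d,W=cloud('side'); x,y,z=np.moveaxis(W,2,0)
    m=(abs(x-528)<48)&(abs(y-198)<72)&(z>132)&(z<198); q=W[m]; print(len(q),np.round(q.min(0)),np.round(q.max(0)),np.round(q.mean(0),2))
    for k in range(2): env.get_image('top')
p2,_,W2=cloud('top')
rimtop=(abs(z-180)<6)&m; A=W[rimtop]; 
if len(A)>10: print(len(A),np.linalg.lstsq(np.c_[A[:,:2]-A[:,:2].mean(0),np.ones(len(A))],A[:,2],rcond=None)[0])
for n in('driver','lid','phonebox','can','board1','board2'): print(n,[(np.round(r['position']).tolist(),round(r['score'],2)) for r in env.search_frame('side',n)])
save(np.hstack([cv2.resize(p[85:205,190:310],(400,400),interpolation=cv2.INTER_CUBIC),cv2.resize(p2[150:260,150:260],(400,400))]),'lift2.png')
E
```

```text
time_s: 12.85
tcp_pos: [515.7, 197.0, 280.6]
tool_rot: [0.0, 0.649, 0.76, 0.0]
force: [0.4, 0.2, -2.3]
opening: 17.0
gripper_force: 97.5
time_s: 13.65
tcp_pos: [515.7, 197.0, 304.5]
tool_rot: [-0.0, 0.649, 0.76, -0.0]
force: [-0.8, 0.1, -2.7]
opening: 16.7
gripper_force: 97.5
time_s: 14.45
tcp_pos: [515.6, 197.0, 328.5]
tool_rot: [-0.0, 0.649, 0.76, -0.0]
force: [0.2, -0.0, -2.4]
opening: 16.6
gripper_force: 97.5
time_s: 15.25
tcp_pos: [515.6, 197.0, 338.2]
tool_rot: [-0.0, 0.65, 0.76, -0.0]
force: [-0.5, 1.0, -2.8]
opening: 17.1
gripper_force: 97.5
t 17.65 tcp [515.6 197.  338.3] turn [-0. -0.  0.] shift [-1.2  0.2  8.3] F [ 0.3 -0.8 -3.5] op 17.1
858 [480. 132. 146.] [576. 269. 196.] [526.97 194.4  163.98]
856 [480. 131. 146.] [576. 269. 197.] [527.04 193.94 164.07]
857 [480. 129. 146.] [575. 268. 197.] [527.04 194.04 164.15]
854 [480. 131. 145.] [575. 268. 197.] [526.93 193.86 164.16]
192 [ 8.07315709e-03 -1.07053723e-02  1.80833402e+02]
driver [([527.0, -230.0, 142.0], 0.7)]
lid [([754.0, -142.0, 16.0], 0.82), ([514.0, 187.0, 314.0], 0.55)]
phonebox [([747.0, 142.0, 30.0], 0.55)]
can [([329.0, -456.0, 126.0], 0.86)]
board1 [([528.0, 156.0, 156.0], 0.51), ([526.0, 230.0, 157.0], 0.5)]
board2 [([528.0, 156.0, 156.0], 0.51), ([526.0, 230.0, 157.0], 0.5)]Exception ignored on flushing sys.stdout:
BrokenPipeError: [Errno 32] Broken pipe
Exception ignored on flushing sys.stdout:
BrokenPipeError: [Errno 32] Broken pipe
Exception ignored on flushing sys.stdout:
BrokenPipeError: [Errno 32] Broken pipe
```

View pics/lift2.png

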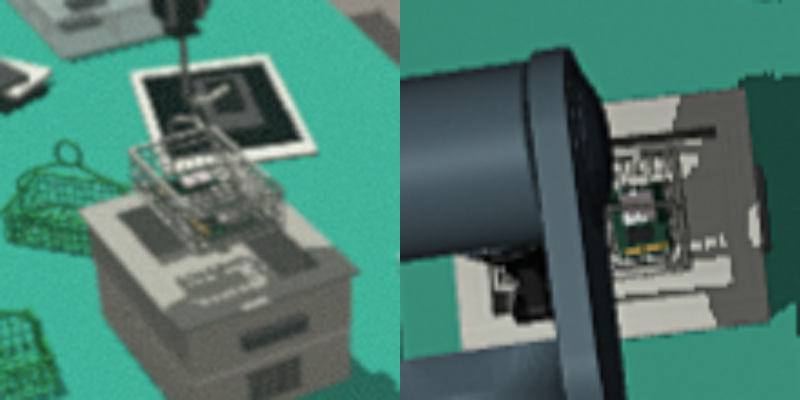

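The basket hangs from the hook level and still over the tank (side crop 205,185). Its underside is at about z 146, 26 mm above the rim, both boards are inside, and the bystanders haven't moved.

```bash
python3 -c "
from h import *
print(env.job_done())"
```

```text
the job is handed in; nothing more can be done
None
```

The basket is out of the bath and hangs level and still from the held hook, about 26 mm above the rim with both boards in it; the gripper and arm stayed clear of it, and the job is handed in.

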